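Tip the catalogue down out of the door's way and open the thimble cabinet

ROBOT

A 6-joint arm with a two-finger parallel gripper is mounted at the origin on the work surface. World frame = base frame: x ahead of the robot, y to its left, z up, the work surface at z = 0. Lengths are in mm, angles in rad, forces in N, time in s.
With the tool pointing down it reaches from about 325 to 900 mm from the base axis. Payload 6.1 kg.
Tool frame: the origin (TCP) lies midway between the tips of the shut fingers; the grasp point (between the pads) lies 19 mm behind it; z points along the fingers, y is the line along which they close (so a half turn about z gives the same grasp; the last joint's range is limited). The gripper opens to 87 mm and grips with 3 to 60 N. Pads are 19 mm wide; open, the fingers measure 117 mm over their backs; the gripper's body (75 mm by 190 mm) begins 51 mm behind the grasp point.
Start: joints at [1.044, 0.22, 1.526, -0, 1.395, -0.126], TCP at [243.845, 575.461, 222.538] pointing down, gripper open.
Joint ranges: [-2.98, 2.98], [-0.91, 2.08], [0.09, 2.57], [-1.24, 4.39], [0.2, 2.65], [-2.68, 2.68]. Speed limits (rad/s): [2.57, 2.57, 3.01, 3.14, 3.14, 3.14].

INTERFACE

Orientations are given as a 3x3 rotation matrix whose columns are the frame's x, y, z axes.
In Python, from station import ctrl gives the robot as it stands.
- The arm moves only by the tool jog_arm, never from a script. Its argument "rows" is a list of rows, each a list of 3 entries, a list of its own where there are three numbers: the shift along the tool's x, y, z scaled (see below), then the turn about the tool's z scaled (see below), then the opening, from 0 (shut) to 1 (fully open). A call has 1 to 10 rows; each row is the pose to reach, as a shift and turn from the pose commanded when the call began, along the tool's axes at that moment; what a row does not reach only later rows make up. The controller multiplies each number of a shift by 0.6 m and each number of a turn by 60 degrees. A row lasts 1/8 s, in which the tool goes at most 62.5 mm and 10.7 degrees, less where a joint would pass 70% of its speed; a pose out of reach is approached as far as the arm can. A call with a number of a shift or a turn outside -1 to 1 is refused whole. A call with a gripper value outside its range is refused whole. The fingers move at their own pace and stop on an object; "squeeze" is the grip in N (left out, the last holds). Time passes only in rows, so rows that repeat a pose let the fingers close. It gives the time, the measured TCP pose, the force, the opening and the grip force at its end, in the units of the state.
- ctrl.observe(): the state, without advancing time (a new reading comes with each control period).
- ctrl.get_image(name): name is "scene" or "top"; returns (picture, depth): 420x560x3 uint8, red, green, blue; 420x560 float32, mm along the optical axis (not along the pixel's ray), 0 where there is no reading.
- ctrl.camera_info(name): a dict with "vfov" (degrees; the focal length in pixels is half the picture's height over the tangent of half this angle, whatever the lens; pixels are square), "cx", "cy" (the principal point, pixels), "world_to_cam" (4x4, takes a point from world to camera coordinates). Camera axes: x right, y up, looking along -z (the intrinsics and any distortion apply to the point x, -y, -z); pixel columns grow to the right and rows downward; lengths in mm; the calibration is good to about 2 mm. A picture is of the moment at which its call begins. camera_info takes no time and is no camera call.
- ctrl.job_done(): hands the job in; it is judged then, once.
The state is a dict: "time_s": time; "joint_pos": joint angles; "joint_vel": joint speeds; "tau": joint torques, N m; "tcp_pos": TCP position; "tool_rot": TCP orientation; "force": force on the tool from outside, world axes, zero at the start; "ft_torque": the same for the moment, N m; "grip_width": finger opening in mm; "finger_force": force on a finger pad.
Only numpy, scipy, OpenCV 4.12 (cv2) and the standard library are available. Lean on these libraries where they do the work, as an engineer would, in place of code of your own. Each camera call takes 0.05 s, during which the arm holds its last target. There are 200 camera calls.

TASK

The catalogue standing in front of the thimble cabinet is in the way of its door: push it gently, high on its front cover, so that it topples and lies front cover up, wholly on the felt inside the mat's leather border. Then push the cabinet door open from its inner side until it stands at least square to the cabinet, without touching its polished glass knob. Lift nothing, do not let the door or cabinet touch the catalogue, and leave the ornaments where they are.

Things in the scene. Friction and masses are not known exactly. Their poses are not given: they have to be found in the camera images.
- catalogue: hardback catalogue, rigid, 30 mm thick (x), 110 mm wide (y), 170 mm tall (z), 0.3 to 0.55 kg, standing at the mat's end nearest the cabinet. Origin: centre of its foot; z up. Front cover (cream picture panel) is the -x face, towards the cabinet; spine at +y. Pushed high on the front cover it pivots on the back cover's lower edge, balances when the top has gone 30 mm, then falls along +x, sliding little.
- foot_l (a point): corner of the back cover: foot end, +y (spine) side
- foot_r (a point): corner of the back cover: foot end, -y side
- head_l (a point): corner of the back cover: head (upper) end, +y side
- head_r (a point): corner of the back cover: head (upper) end, -y side
- mat: fixed reading mat lying in front of the cabinet, 270 mm along its x, 214 mm along its y, 3 mm thick: a grey felt field, 246 x 190 mm, inside a flat brown leather border 12 mm wide all round. Origin: centre of its underside; +x leads away from the cabinet, z up.
- cabinet: fixed table-top mahogany thimble cabinet, 160 mm deep (its x), 240 mm wide (its y), 222 mm tall, with a 60 mm high drawer base (dummy drawer) below the door opening. Origin: centre of its underside. Its front is the plane x = -80 mm and looks along its -x; the cornice on top (210 to 222 mm up) overhangs the front by 4 mm.
- door (a joint): opening angle of the cabinet door in rad: 0 closed, 1.57 square to the cabinet front, 1.9 at the stop; starts ajar at 0.42 to 0.6. It turns with under 1 N at its free edge and stays where it is left. Leaf: 220 mm wide, 16 mm thick, from 64 to 198 mm above the shelf, so it passes over the catalogue lying down and over anything lower than 60 mm.
- door_hinge (a point): top end of the hinge axis (vertical), 198 mm above the shelf, at the -y end of the cabinet front: cabinet-frame x = -80 mm, y = -110 mm. The inner face of the door is the plane through this axis and door_edge.
- door_edge (a point): top corner of the door's free edge, on the inner face (the face towards the cabinet), 220 mm from door_hinge. Opening turns the door anticlockwise seen from above, with the joint value growing; it opens by pushing on the inner face, away from the cabinet.
- glass_knob: cut glass knob, 29 mm across, standing 28 mm out from the outer face of the door, 18 mm from its free edge at mid height. Origin: centre of its foot on the outer face. To be left untouched.
- porcelain_thimble: bystander: porcelain thimble, 22 mm across, 26 mm tall, standing by the mat; origin centre of its underside
- brass_thimble: bystander: brass thimble, 20 mm across, 24 mm tall, standing by the mat; origin centre of its underside
- onyx_egg: bystander: onyx egg fixed on a round foot, 36 mm across, 50 mm tall; origin centre of its underside
- spoon_rest: bystander: silver salt spoon rest, a bar 60 mm long (its y) between two crossed ends, 28 mm tall; origin centre of its underside
- crystal_bird: bystander: frosted crystal bird, about 95 mm long (beak +x), 65 mm tall; origin centre of its round foot
- pill_box: bystander: round lidded porcelain box, 44 mm across, 30 mm tall; origin centre of its underside
Things that resemble listed ones, but are neither listed nor needed, are in the scene too. What is shaped like the catalogue but purple, red or turquoise is not meant.

How it is judged:
By the outcome, as a careful person would: the job done as asked, in the order asked, and still so for the second after the job is handed in, with the robot touching nothing.
It also fails if it takes over 48 s, if anything falls off the work surface, if the arm or the gripper's body presses on something with over 40 N, if the wrist force passes 120 N, or if a joint passes its speed limit or range.

## Working session

There is one attempt and no reset: what is moved stays moved. The work goes in short steps, Python scripts to look and compute and a tool call to move; the robot and the scene stay as the last step left them, time stands still between calls to the robot, and variables do not carry over. Pictures are saved under pics/ and viewed, at most 10 in all, crops included, and the job is handed in when it is done.

Besides the shell and the picture viewer there is one more tool, called as a command line: name --argument value ..., lists and objects as JSON in quotes. jog_arm: Moves the arm, as the interface text tells. Shifts and turns lie within -1 to 1; 1 stands for 0.6 m of shift or 60 degrees of turn. Its arguments: {"type":"object","properties":{"rows":{"type":"array"},"squeeze":{"type":"number"}},"required":["rows"]}

```bash
mkdir -p pics; ls
cat > h.py <<'E'
import numpy as np, cv2
from station import ctrl
E
python3 - <<'E'
from h import *
for n in ("scene","top"):
    im,d=ctrl.get_image(n); cv2.imwrite(f"pics/{n}0.png",im[:,:,::-1]); np.savez(f"{n}0.npz",im=im,d=d)
    i=ctrl.camera_info(n); print(n,{k:(np.round(v,4).tolist() if hasattr(v,'__len__') and not isinstance(v,str) else v) for k,v in i.items()}, (d>0).mean())
s=ctrl.observe(); print(s["time_s"],s["tcp_pos"],np.round(s["tool_rot"],3).tolist(),s["grip_width"])
E
```

```text
pics
scene {'vfov': 51.96906508510559, 'cx': 273.19304575533897, 'cy': 207.6863999554006, 'world_to_cam': [[0.7932, 0.6088, -0.011, -444.0386], [-0.3202, 0.4325, 0.8429, 12.9174], [0.5179, -0.6651, 0.538, -1314.9012], [0.0, 0.0, 0.0, 1.0]]} 0.9960671768707483
top {'vfov': 56.41264103271266, 'cx': 281.84481893915836, 'cy': 205.09009521778745, 'world_to_cam': [[-0.0136, -0.9999, 0.0005, 78.7276], [0.9869, -0.0134, 0.1607, -540.1376], [-0.1606, 0.0027, 0.987, -1065.6923], [0.0, 0.0, 0.0, 1.0]]} 0.9959608843537415
0.1 [243.58302314 574.97519759 221.54454374] [[-0.921, 0.39, -0.001], [0.39, 0.921, -0.002], [0.0, -0.002, -1.0]] 86.99563311095368
```

View pics/scene0.png

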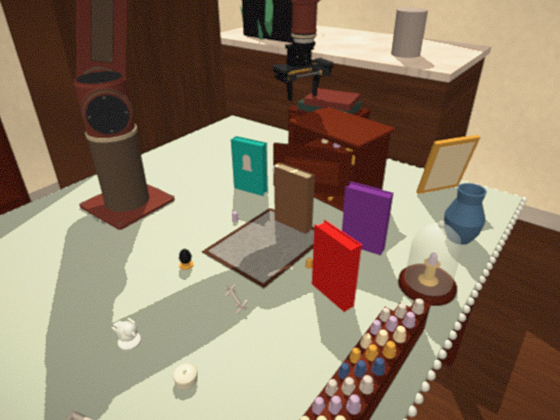

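View pics/top0.png

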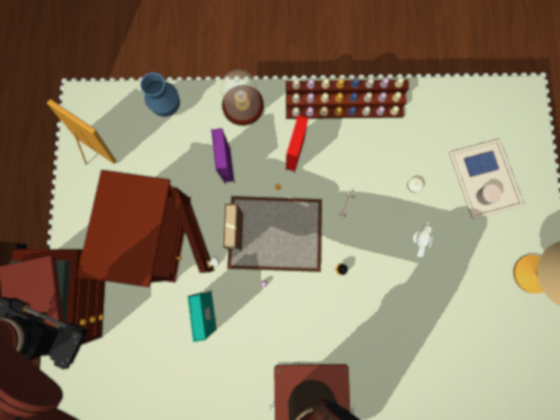

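The scene view shows the brown catalogue (cream edges) at px (294,198) on the mat (265,245), with the cabinet behind it. The decoys are teal (249,166), purple (367,218) and red (336,265). In the top view the catalogue's top edge is at (231,226), the mat at (276,234), the door runs from (178,192) to (210,270), and the knob is at (213,263). The decoys there are teal (202,316), purple (222,155) and red (297,143).

```bash
cat >> h.py <<'E'
def cam(n):
    i=ctrl.camera_info(n); return 210/np.tan(np.radians(i["vfov"]/2)),i["cx"],i["cy"],np.array(i["world_to_cam"])
def cloud(n,d):
    f,cx,cy,T=cam(n); v,u=np.mgrid[:420,:560]
    p=np.stack([(u-cx)/f*d,-(v-cy)/f*d,-d],-1)
    return (p-T[:3,3])@T[:3,:3]
def onplane(n,uv,z):
    f,cx,cy,T=cam(n); uv=np.atleast_2d(uv).astype(float)
    r=np.c_[(uv[:,0]-cx)/f,-(uv[:,1]-cy)/f,-np.ones(len(uv))]@T[:3,:3]
    c=-T[:3,:3].T@T[:3,3]; return c+r*((z-c[2])/r[:,2])[:,None]
def proj(n,P):
    f,cx,cy,T=cam(n); q=np.atleast_2d(P)@T[:3,:3].T+T[:3,3]; return np.c_[cx+f*q[:,0]/-q[:,2],cy-f*q[:,1]/-q[:,2]]
E
python3 - <<'E'
from h import *
z=np.load("top0.npz"); P=cloud("top",z["d"]); im=z["im"]
for u,v in [(100,330),(400,300),(500,120),(300,340),(350,150),(276,234),(130,220),(232,220),(222,150),(195,235),(297,130),(202,305)]: print((u,v),np.round(P[v,u],1),im[v,u])
# height map crop of region, colour crop
g=im[110:350,70:370]; cv2.imwrite("pics/crop.png",cv2.resize(g[:,:,::-1],None,fx=2.5,fy=2.5,interpolation=cv2.INTER_CUBIC))
H=P[...,2]
print(np.round(H[210:245:4,190:246:4]).astype(int))
E
```

```text
(100, 330) [203.9 575.5  21.8] [46 21 13]
(400, 300) [ 270.9 -260.7   -2.7] [156 162 136]
(500, 120) [ 803.8 -600.6   -3.2] [207 214 181]
(300, 340) [166.3  25.8   0.3] [220 224 192]
(350, 150) [ 713.8 -136.5   -0. ] [216 221 189]
(276, 234) [462.8  89.4   4.7] [153 148 133]
(130, 220) [481.6 430.9 220.1] [118  45  23]
(232, 220) [484.9 196.6 168.1] [207 185 141]
(222, 150) [666.  223.4 169.4] [138  59 149]
(195, 235) [450.3 292.1 150. ] [48 19  9]
(297, 130) [718.4  29.6 165.7] [228  37  30]
(202, 305) [277.6 272.  145.8] [ 8 83 72]
[[ 94  -2   1   0  -2  -2  -1  -2  -1 168 169 169 126  -1]
 [126  68   1  -1  -1   0   0  -2  -1 169 171 169 124  23]
 [144  92   0  -4  -4   0   0   2  -2 169 168 168 118  17]
 [167  94  -4   1   0   2  -1  -3  -2 164 168 169 114  16]
 [188 126  68  -4   0   3   1  -3   2 167 167 167 111  11]
 [199 144  93   2  -2   2  -1   0  -1 169 169 170 108   4]
 [198 172  91   3  -3  -8   2  -2  -1 166 167 172 105   2]
 [196 190 130  74   1  -3  -3  -6  -1 168 169 173 101   7]
 [199 202 148  94  -2  -2  -4  -3  -2 165 169 171 101   0]]
```

View pics/crop.png

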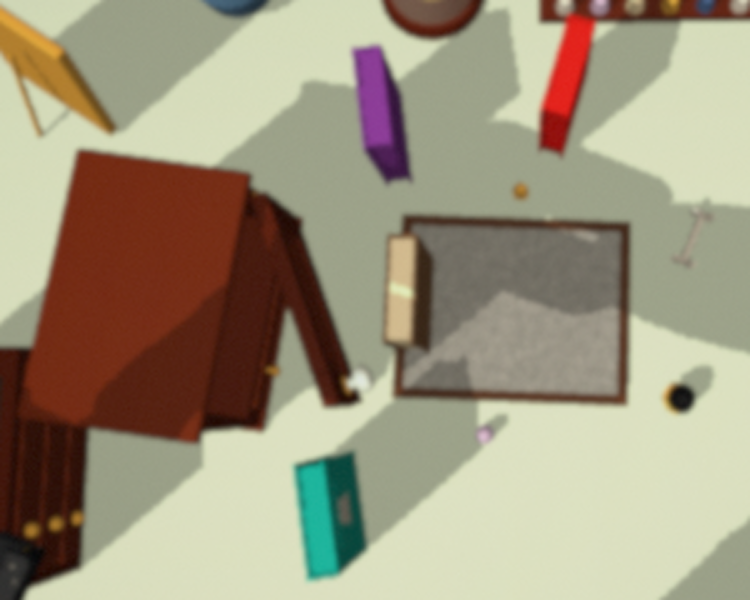

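The crop (2.5x from px 70,110) shows the cream-topped catalogue at (402,290) with its back cover facing the mat. The door top runs from about (262,200) to (340,400), with the glass knob at (358,382). Next I'll measure all of these.

Run:
```python
from h import *
z=np.load("top0.npz"); P=cloud("top",z["d"]); im=z["im"].astype(int); H=P[...,2]
hsv=cv2.cvtColor(z["im"],cv2.COLOR_RGB2HSV).astype(int)
def sub(m,a,b,c,d):
    k=np.zeros_like(m); k[b:d,a:c]=1; return m&k.astype(bool)
def rect(Q): 
    r=cv2.minAreaRect(Q[:,:2].astype(np.float32)); print("  rect",np.round(r[0],1),np.round(r[1],1),round(r[2],1)); print(np.round(cv2.boxPoints(r),1).tolist())
# catalogue top
m=sub((H>155)&(H<185),218,195,250,260); vu=np.argwhere(m); Q=onplane("top",vu[:,::-1],170); print("cat",m.sum(),np.median(H[m])); rect(Q)
# door top
m=sub((H>189)&(H<208),165,170,222,280); vu=np.argwhere(m); print("door",m.sum()); Q=onplane("top",vu[:,::-1],198); rect(Q)
# cabinet top
m=sub((H>212)&(H<232),70,150,190,310); Q=onplane("top",np.argwhere(m)[:,::-1],222); print("cab",m.sum()); rect(Q)
# felt / leather
reg=sub((np.abs(H)<15),205,185,335,285)
lea=reg&(hsv[...,1]>95)&(hsv[...,2]<125)
felt=reg&(hsv[...,1]<45)&(hsv[...,2]<190)
n,l,s,c=cv2.connectedComponentsWithStats(lea.astype(np.uint8)); k=1+np.argmax(s[1:,4]); print("leather",s[k],c[k]); 
rect(onplane("top",np.argwhere(l==k)[:,::-1],3))
cv2.imwrite("pics/lea.png",cv2.resize(((lea*255)+(felt*90)).clip(0,255).astype(np.uint8)[180:290,200:340],None,fx=5,fy=5,interpolation=0))
# decoys heights
for n,b in dict(purple=(205,120,240,190),teal=(183,285,222,345)).items():
    m=sub((H>150)&(H<190),*b); Q=onplane("top",np.argwhere(m)[:,::-1],np.median(H[m])); print(n,m.sum(),np.median(H[m])); rect(Q)
# knob
print("TCP",ctrl.observe()["tcp_pos"], onplane("top",[[213,263]],131))
```

```text
cat 555 168.88556194829678
  rect [471.4 202.3] [ 32.2 107.4] 89.2
[[417.5, 187.0], [524.9000244140625, 185.5], [525.2999877929688, 217.60000610351562], [418.0, 219.10000610351562]]
door 652
  rect [460.6 313. ] [227.1  41. ] 21.0
[[347.20001220703125, 291.5], [361.8999938964844, 253.10000610351562], [573.9000244140625, 334.5], [559.2000122070312, 372.8999938964844]]
cab 8003
  rect [465.  443.5] [172.4 258.3] 81.0
[[323.8999938964844, 378.70001220703125], [579.0, 338.20001220703125], [606.0999755859375, 508.3999938964844], [350.8999938964844, 548.9000244140625]]
leather [228 197  93  74 554] [283.00902527 235.49458484]
  rect [466.   92.8] [264.2 206.3] 87.2
[[356.6000061035156, -34.20000076293945], [562.7000122070312, -44.099998474121094], [575.5, 219.8000030517578], [369.29998779296875, 229.6999969482422]]
purple 514 165.7800410818259
  rect [668.7 233. ] [114.3  32.2] 7.3
[[610.0, 241.6999969482422], [614.0999755859375, 209.6999969482422], [727.5, 224.1999969482422], [723.4000244140625, 256.20001220703125]]
teal 656 166.0553268752115
  rect [249.5 281.3] [109.7  34.2] 8.7
[[192.6999969482422, 289.8999938964844], [197.8000030517578, 256.1000061035156], [306.29998779296875, 272.70001220703125], [301.1000061035156, 306.5]]
TCP [243.58302314 574.97519759 221.54454374] [[379.96352543 248.90145598 131.        ]]
```

View pics/lea.png

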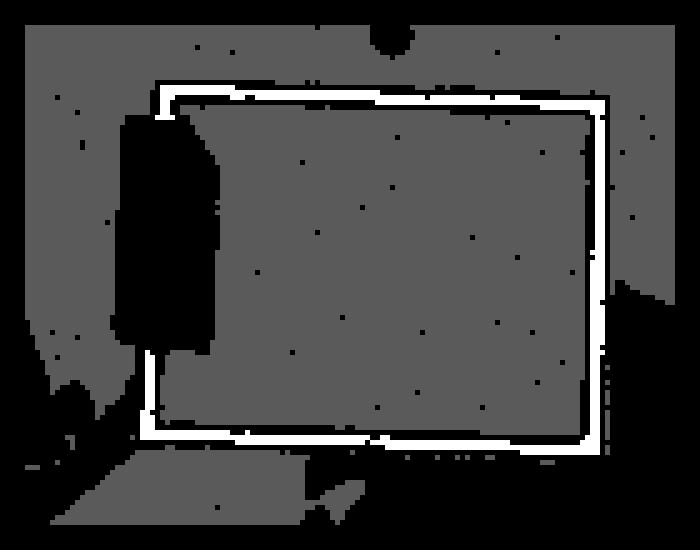

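Everything agrees with the stated sizes. The catalogue is centred at (471, 202) with its front at y≈218, and its pivot edge lies 28 mm inside the felt. The door is at about 0.52 rad, with the hinge near (561, 345). Now I lift and travel over the gap between door and catalogue.

jog_arm --rows '[[[0, 0, -0.08], 0, 0.345], [[0, 0, -0.115], 0, 0.345], [[-0.562, -0.355, -0.115], 1, 0.345], [[-0.562, -0.355, -0.115], 1, 0.345], [[-0.562, -0.355, -0.115], 1, 0.345], [[-0.562, -0.355, -0.115], 1, 0.345], [[-0.562, -0.355, -0.115], 1, 0.345], [[-0.562, -0.355, -0.115], 1, 0.345], [[-0.562, -0.355, -0.115], 1, 0.345], [[-0.562, -0.355, -0.115], 1, 0.345]]'

```text
time_s: 1.35
tcp_pos: [472.0, 246.2, 291.1]
tool_rot: [[-0.119, 0.993, -0.0], [0.993, 0.119, -0.0], [-0.0, -0.0, -1.0]]
force: [0.6, -0.3, 0.2]
grip_width: 30.1
finger_force: 0.0
```

jog_arm --rows '[[[0.004, 0, 0.05], 0.127, 0.345], [[0.004, 0, 0.1], 0.127, 0.345], [[0.004, 0, 0.15], 0.127, 0.345], [[0.004, 0, 0.2], 0.127, 0.345], [[0.004, 0, 0.226], 0.127, 0.345], [[0.004, 0, 0.226], 0.127, 0.345], [[0.004, 0, 0.226], 0.127, 0.345]]'

```text
time_s: 2.22
tcp_pos: [471.6, 250.8, 157.3]
tool_rot: [[0.01, 1.0, 0.002], [1.0, -0.01, 0.001], [0.001, 0.002, -1.0]]
force: [-0.7, 1.0, 0.7]
grip_width: 30.0
finger_force: 0.0
```

Run:
```python
from h import *
im,d=ctrl.get_image("top"); im2,d2=ctrl.get_image("scene")
a=cv2.resize(im[150:300,150:350],None,fx=2,fy=2); b=cv2.resize(im2[100:250,200:400],None,fx=2,fy=2)
cv2.imwrite("pics/pre.png",np.hstack([a,b])[:,:,::-1])
s=ctrl.observe(); print(s["tcp_pos"],s["force"])
```

```text
[471.84364096 250.64198962 157.50801405] [ 0.32832814 -0.20186833 -0.47504881]
```

View pics/pre.png

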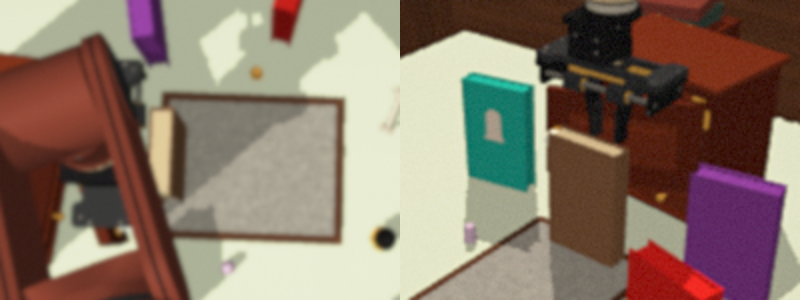

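The left half (top view) shows the arm over the gap and the catalogue's top still at (160,152). The right half (scene view) shows both fingertips just behind the catalogue, at (608,120), clear of the door. Now I push slowly.

jog_arm --rows '[[[-0.015, 0, 0], 0, 0.345], [[-0.03, 0, 0], 0, 0.345], [[-0.035, 0, 0], 0, 0.345], [[-0.04, 0, 0], 0, 0.345], [[-0.045, 0, 0], 0, 0.345], [[-0.05, 0, 0], 0, 0.345], [[-0.055, 0, 0], 0, 0.345], [[-0.06, 0, 0], 0, 0.345]]'

```text
time_s: 3.32
tcp_pos: [470.5, 214.0, 155.9]
tool_rot: [[0.01, 1.0, -0.0], [1.0, -0.01, -0.0], [-0.0, -0.0, -1.0]]
force: [-0.2, 0.1, 0.3]
grip_width: 29.6
finger_force: 0.1
```

jog_arm --rows '[[[-0.005, 0, 0], 0, 0.345], [[-0.01, 0, 0], 0, 0.345], [[-0.015, 0, 0], 0, 0.345], [[-0.02, 0, 0], 0, 0.345], [[-0.025, 0, 0], 0, 0.345], [[-0.03, 0, 0], 0, 0.345], [[-0.03, 0, 0], 0, 0.345], [[-0.03, 0, 0], 0, 0.345]]'

```text
time_s: 4.32
tcp_pos: [470.4, 196.2, 156.0]
tool_rot: [[0.01, 1.0, 0.0], [1.0, -0.01, 0.0], [0.0, 0.0, -1.0]]
force: [-0.1, 0.1, -0.4]
grip_width: 30.1
finger_force: 0.0
```

```bash
cat > look.py <<'E'
from h import *
import sys
n=sys.argv[1]
im,d=ctrl.get_image("top"); im2,d2=ctrl.get_image("scene"); np.savez(f"{n}.npz",im=im,d=d,im2=im2,d2=d2)
a=cv2.resize(im[150:300,150:350],None,fx=2,fy=2); b=cv2.resize(im2[100:250,200:400],None,fx=2,fy=2)
cv2.imwrite(f"pics/{n}.png",np.hstack([a,b])[:,:,::-1])
P=cloud("top",d); m=(P[...,2]>20)&(P[...,2]<46); k=np.zeros_like(m); k[190:280,215:330]=1; m&=k
n_,l,s,c=cv2.connectedComponentsWithStats(m.astype(np.uint8)); k=1+np.argmax(s[1:,4]) if n_>1 else 0
Q=onplane("top",np.argwhere(l==k)[:,::-1],33); r=cv2.minAreaRect(Q[:,:2].astype(np.float32)); print(s[k],r)
C=np.array([466,92.8]); ex=np.array([-.0485,-.9988]); ey=np.array([.9988,-.0485]); B=cv2.boxPoints(r)-C
print("mat coords",np.round(np.c_[B@ex,B@ey],1).tolist(), np.median(P[...,2][l==k]))
o=ctrl.observe(); print(o["time_s"],o["tcp_pos"],o["force"])
E
python3 look.py push2
```

```text
[ 250  212   54   40 1957] ((467.433349609375, 88.08218383789062), (151.11940002441406, 110.34325408935547), 88.72221374511719)
mat coords [[81.6, -51.5], [78.7, 58.8], [-72.3, 54.8], [-69.4, -55.5]] 31.902655528660173
4.425 [470.35158627 196.26301457 155.95814644] [-0.21200707 -0.020569   -1.14088767]
```

View pics/push2.png

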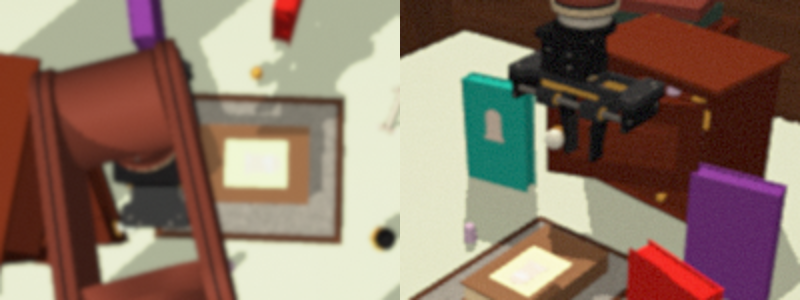

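The catalogue has toppled and lies front cover up. In the left half it is around (262,163) on the felt; its head edge is near mat x=+80, and its top is 32 mm up. Next I lift, shut the fingers and move above the gap behind the door.

jog_arm --rows '[[[0, 0, -0.08], 0, 0.345], [[0, 0, -0.16], 0, 0], [[0, 0, -0.223], 0, 0], [[0, 0, -0.223], 0, 0], [[0.1, -0.08, -0.223], 0, 0], [[0.2, -0.155, -0.223], 0, 0], [[0.202, -0.155, -0.223], 0, 0], [[0.202, -0.155, -0.223], 0, 0], [[0.202, -0.155, -0.223], 0, 0]]'

```text
time_s: 5.55
tcp_pos: [378.6, 317.7, 288.8]
tool_rot: [[0.01, 1.0, -0.001], [1.0, -0.01, -0.001], [-0.001, -0.001, -1.0]]
force: [-0.3, -0.1, 0.6]
grip_width: 0.6
finger_force: 0.0
```

```bash
python3 look.py pre2
python3 - <<'E'
from h import *
# door check: free-edge region from both views + catalogue height
z=np.load("pre2.npz")
for n,d in (("top",z["d"]),("scene",z["d2"])):
    P=cloud(n,d); m=(P[...,2]>192)&(P[...,2]<203)&(P[...,0]>330)&(P[...,0]<575)&(P[...,1]>235)&(P[...,1]<345)
    Q=P[m][:,:2]; print(n,m.sum(), np.round(Q.min(0)),np.round(Q.max(0))) if m.sum() else print(n,0)
    if m.sum()>10:
        e=Q[np.argsort(Q[:,0])[:6]]; print(np.round(e,0).tolist())
E
```

```text
[ 244  212   60   40 2311] ((467.6156005859375, 96.25178527832031), (167.46266174316406, 110.34325408935547), 88.72221374511719)
mat coords [[81.6, -51.5], [78.7, 58.8], [-88.7, 54.4], [-85.8, -55.9]] 31.83515620965954
5.65 [379.14244152 317.42026479 289.19778907] [ 0.30553774  0.74331438 -0.46358469]
top 617 [356. 258.] [565. 343.]
[[356.0, 271.0], [358.0, 263.0], [358.0, 266.0], [358.0, 268.0], [358.0, 271.0], [360.0, 258.0]]
scene 397 [358. 257.] [567. 344.]
[[358.0, 270.0], [360.0, 262.0], [361.0, 275.0], [363.0, 268.0], [364.0, 276.0], [364.0, 262.0]]
```

View pics/pre2.png

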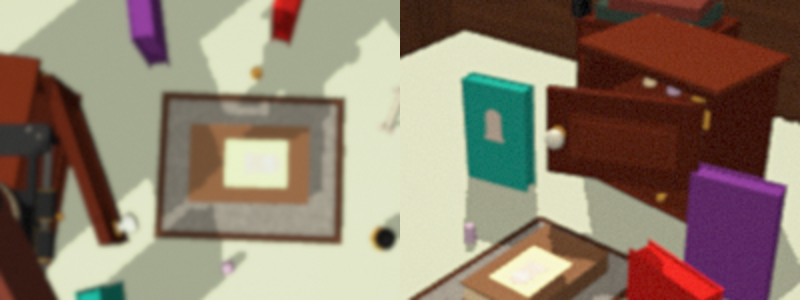

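The catalogue lies fully on the felt, spanning mat x -88 to 81 and y ±58. The door is unmoved, with its free edge at (356,270) in both views, and the gripper is above the gap behind it. Now I descend and compute the arc.

jog_arm --rows '[[[0, 0, 0.06], 0, 0], [[0, 0, 0.12], 0, 0], [[0, 0, 0.18], 0, 0], [[0, 0, 0.198], 0, 0], [[0, 0, 0.198], 0, 0]]'

```text
time_s: 6.28
tcp_pos: [378.9, 317.7, 170.8]
tool_rot: [[0.011, 1.0, -0.001], [1.0, -0.011, -0.001], [-0.001, -0.001, -1.0]]
force: [-0.3, -1.9, -0.5]
grip_width: 0.6
finger_force: 0.0
```

Run:
```python
from h import *
s=ctrl.observe(); p=s["tcp_pos"]; R=s["tool_rot"]; print(np.round(p,1),np.round(s["force"],1))
Hh=np.array([560.8,345.2,0])
for ph in np.arange(30,103,3.5):
    a=np.radians(171+ph); d=np.array([np.cos(a),np.sin(a),0]); n=np.array([-d[1],d[0],0])
    t=Hh+170*d-(15*abs(n[0])+9.5*abs(n[1]))*n; t[2]=p[2]
    print(round(ph,1),np.round(t[:2]),np.round(R.T@(t-p)/600,3))
```

```text
[378.9 317.7 170.8] [-0.3 -1.9 -0.5]
30.0 [397. 298.] [-0.033  0.031 -0.   ]
33.5 [400. 288.] [-0.049  0.036  0.   ]
37.0 [403. 279.] [-0.064  0.042  0.   ]
40.5 [408. 270.] [-0.079  0.049  0.   ]
44.0 [412. 261.] [-0.094  0.056  0.   ]
47.5 [417. 252.] [-0.108  0.065  0.   ]
51.0 [423. 244.] [-0.122  0.075  0.   ]
54.5 [429. 236.] [-0.135  0.085  0.   ]
58.0 [436. 228.] [-0.148  0.097  0.   ]
61.5 [443. 221.] [-0.16   0.109  0.   ]
65.0 [451. 214.] [-0.171  0.122  0.   ]
68.5 [459. 208.] [-0.182  0.136 -0.   ]
72.0 [468. 202.] [-0.192  0.15  -0.   ]
75.5 [477. 196.] [-0.201  0.166 -0.   ]
79.0 [486. 191.] [-0.209  0.181 -0.   ]
82.5 [496. 187.] [-0.216  0.198 -0.   ]
86.0 [506. 183.] [-0.222  0.215 -0.   ]
89.5 [517. 180.] [-0.227  0.232 -0.   ]
93.0 [527. 178.] [-0.23  0.25 -0.  ]
96.5 [538. 176.] [-0.233  0.268 -0.   ]
100.0 [549. 175.] [-0.235  0.286 -0.   ]
```

jog_arm --rows '[[[-0.018, 0.016, 0], 0, 0], [[-0.033, 0.031, 0], 0, 0], [[-0.049, 0.036, 0], 0, 0], [[-0.064, 0.042, 0], 0, 0], [[-0.079, 0.049, 0], 0, 0], [[-0.094, 0.056, 0], 0, 0], [[-0.108, 0.065, 0], 0, 0], [[-0.122, 0.075, 0], 0, 0], [[-0.135, 0.085, 0], 0, 0], [[-0.148, 0.097, 0], 0, 0]]'

```text
time_s: 7.52
tcp_pos: [436.3, 228.4, 170.9]
tool_rot: [[0.01, 1.0, -0.0], [1.0, -0.01, -0.0], [-0.0, -0.0, -1.0]]
force: [-0.3, 1.3, -0.0]
grip_width: 0.3
finger_force: 0.3
```

jog_arm --rows '[[[-0.012, 0.012, 0], 0, 0], [[-0.023, 0.025, 0], 0, 0], [[-0.034, 0.039, 0], 0, 0], [[-0.044, 0.053, 0], 0, 0], [[-0.053, 0.069, 0], 0, 0], [[-0.061, 0.084, 0], 0, 0], [[-0.068, 0.101, 0], 0, 0], [[-0.074, 0.118, 0], 0, 0], [[-0.079, 0.135, 0], 0, 0], [[-0.082, 0.153, 0], 0, 0]]'

```text
time_s: 8.78
tcp_pos: [527.9, 178.6, 170.9]
tool_rot: [[0.01, 1.0, -0.0], [1.0, -0.01, -0.0], [-0.0, -0.0, -1.0]]
force: [-0.7, 0.8, 1.0]
grip_width: 0.9
finger_force: 0.3
```

```bash
python3 look.py mid
```

```text
[ 264  213   40   39 1398] ((466.1211853027344, 67.69184112548828), (111.18228149414062, 107.72813415527344), 89.22102355957031)
mat coords [[82.5, -50.6], [78.7, 57.1], [-32.4, 53.2], [-28.6, -54.4]] 32.0323114433894
8.875 [528.38117589 178.44875922 170.96506864] [ 0.21320388 -0.08550491  0.42877105]
```

View pics/mid.png

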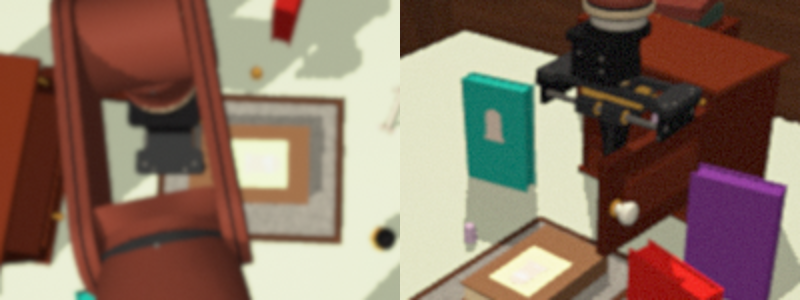

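The scene half shows the door pushed out to about square. The knob at (625,211) is clear and the finger is on the inner side; the catalogue hasn't moved. I finish slowly to about 99°, back off, then lift.

jog_arm --rows '[[[-0.002, 0.012, 0], 0, 0], [[-0.003, 0.022, 0], 0, 0], [[-0.004, 0.03, 0], 0, 0], [[-0.004, 0.034, 0], 0, 0], [[-0.004, 0.034, 0], 0, 0], [[-0.004, 0.0, 0], 0, 0], [[-0.004, -0.05, 0], 0, 0], [[-0.004, -0.05, 0], 0, 0], [[-0.004, -0.05, -0.1], 0, 0], [[-0.004, -0.05, -0.2], 0, 0]]'

```text
time_s: 10.12
tcp_pos: [497.2, 176.5, 292.0]
tool_rot: [[0.01, 1.0, -0.001], [1.0, -0.01, -0.0], [-0.0, -0.001, -1.0]]
force: [0.6, -0.1, -0.4]
grip_width: 0.3
finger_force: 0.0
```

jog_arm --rows '[[[0, 0, -0.05], 0, 0], [[0, -0.1, -0.05], 0, 0], [[0, -0.2, -0.05], 0, 0], [[0, -0.3, -0.05], 0, 0], [[0, -0.3, -0.05], 0, 0], [[0, -0.3, -0.05], 0, 0], [[0, -0.3, -0.05], 0, 0]]'

```text
time_s: 11.0
tcp_pos: [318.3, 178.5, 321.0]
tool_rot: [[0.011, 1.0, -0.0], [1.0, -0.011, -0.0], [-0.0, -0.0, -1.0]]
force: [0.0, -0.3, -0.6]
grip_width: 0.2
finger_force: 0.0
```

```bash
python3 look.py end
python3 - <<'E'
from h import *
z=np.load("end.npz"); Hh=np.array([560.8,345.2])
for n,d in (("top",z["d"]),("scene",z["d2"])):
    P=cloud(n,d); m=(P[...,2]>191)&(P[...,2]<204)&(P[...,0]>500)&(P[...,0]<650)&(P[...,1]>105)&(P[...,1]<335)
    Q=P[m][:,:2]; print(n,m.sum())
    if m.sum()>10:
        vx,vy,x0,y0=cv2.fitLine(Q.astype(np.float32),cv2.DIST_HUBER,0,.01,.01).ravel()
        if vy>0: vx,vy=-vx,-vy
        print("mid line angle", np.degrees(np.arctan2(vy,vx))%360-171, "min-y pts",np.round(Q[np.argsort(Q[:,1])[:8]]).tolist())
E
```

```text
[ 244  212   60   40 2278] ((467.6156005859375, 96.25178527832031), (167.46266174316406, 110.34325408935547), 88.72221374511719)
mat coords [[81.6, -51.5], [78.7, 58.8], [-88.7, 54.4], [-85.8, -55.9]] 31.891346683160585
11.1 [318.00640598 178.41541196 320.64670052] [ 1.159821   -0.72899249 -0.78154078]
top 562
mid line angle 98.16885 min-y pts [[567.0, 130.0], [564.0, 130.0], [560.0, 130.0], [572.0, 130.0], [570.0, 130.0], [558.0, 130.0], [572.0, 132.0], [559.0, 132.0]]
scene 385
mid line angle 97.44412 min-y pts [[573.0, 127.0], [572.0, 129.0], [576.0, 129.0], [562.0, 130.0], [568.0, 130.0], [565.0, 130.0], [565.0, 130.0], [559.0, 130.0]]
```

View pics/end.png

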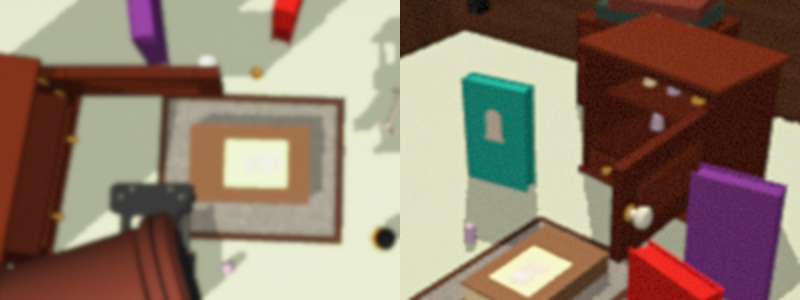

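The door stands at about 98° in both views. The catalogue lies on the felt, front cover up, at (250,163), and nothing else has moved. The arm is clear, so I'm handing in.

```bash
python3 -c "
from station import ctrl
print(ctrl.job_done())"
```

```text
the job is handed in; nothing more can be done
None
```

The job is handed in at about 11 s of the 48 s: the catalogue lies front cover up, wholly on the felt, and the door was pushed from its inner side to about 98°, with the knob untouched and the ornaments in view unmoved; no verdict was returned.

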